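Scan and drop a batch of green marble

TASK

Take the barcode scanner out of its holster and scan the label on the hopper that holds the green marble: point the scanner's window at the middle of the label, squarely, from about 10 cm, and hold it still for a good second. Then set the scanner gently back down in its holster, and press down the paddle of the same hopper so that its floor drops and all the green pieces fall into the tub below. Leave the pink marble shut in its hopper and the things standing around where they are.

Things in the scene. Friction and masses are not known exactly. Their poses are not given: they have to be found in the camera images.
- scanner: Loose pistol barcode scanner, 0.2 to 0.35 kg. Origin: middle of the nose window; z runs back along the head (up when holstered), it looks along -z. Head 48 (x) x 46 (y) x 112 mm (z), pale; nose to z 18: 52 x 50. Black handle 30 wide (y) from z 58-95 towards -x, to x -125, z 118. Grip the head across y at z 90-100, from its back end. Reads by itself, whatever its turn about z.
- scanner_aim (a point): Aim point: on the scanner's axis, 100 mm in front of the window, where it reads best. A label is read when its middle is within 35 mm of this point and its face within 17 degrees of square to the view.
- holster: Scanner holster, fixed: black base 120 x 110 x 12 mm with a grey cup. Origin under its centre, z up. Cup floor 12 mm above the table, inside 60 (x) x 58 (y), walls up to 52 mm, then a lip flared outwards up to 62 mm. Holstered, the scanner stands nose down, its origin 12 mm above the holster's origin, its axes as the holster's.
- hopper_green: Drop-bottom hopper with green stones: open red steel box, 150 x 150 mm in plan, walls 237 to 347 mm up, on a frame 200 mm wide, 190 deep; fixed. Origin on the table under its centre, front towards own -x. The front's top is bent back, sloping 37.7 deg to level from (x -75, z 306) to (x -22, z 347): the label is there. Twin of the pink one but for stones and label stripe; either may be on the left.
- label_green: Barcode label of the green hopper, white paper 52 mm (x, up the slope) x 84 mm (y, across) with black bars and a green stripe, on the sloping front face. Origin at its middle, z straight out of its face: 37.7 degrees from vertical, leaning to the hopper's front (own -x).
- paddle_green (a point): Top centre of the yellow trip paddle (40 mm x, 64 mm y, 8 thick) in front of the green hopper: 186 mm before its origin (own -x), 212 mm above the table, free from above. Pressed down it turns on a sprung pivot (along the hopper's y) 88 mm nearer the box and 22 mm lower
- latch_green (a joint): Turn of the green hopper's trip latch in rad: 0 = latched, spring-held; grows as the paddle is pressed down; stop at 0.5. By 0.25 (paddle 22 mm down) the floor has come free; the stop is at about 42 mm. About 5 N at the paddle; it springs back when let go.
- floor_green (a joint): Angle of the green hopper's hinged floor in rad: 0 = shut (top of the floor 235 mm above the table), 1.57 = hanging straight down from its hinge at the rear of the box. It falls open by its own weight when the latch is tripped and stays open.
- tub_green: Black open tub under the green hopper, 220 mm (x) x 150 mm (y) x 65 mm high, walls 4 mm, loose, 0.7 kg. Origin under its centre.
- green_stone1: Flat green marble piece with pale veins, about 86 x 60 x 20 mm, 0.2 kg, loose, in the green hopper. Origin at the centre of its underside.
- green_stone2: Flat green marble piece with pale veins, about 86 x 60 x 20 mm, 0.2 kg, loose, in the green hopper. Origin at the centre of its underside.
- green_stone3: Flat green marble piece with pale veins, about 86 x 60 x 20 mm, 0.2 kg, loose, in the green hopper. Origin at the centre of its underside.
- hopper_pink: Drop-bottom hopper with pink stones: open red steel box, 150 x 150 mm in plan, walls 237 to 347 mm up, on a frame 200 mm wide, 190 deep; fixed. Origin on the table under its centre, front towards own -x. The front's top is bent back, sloping 37.7 deg to level from (x -75, z 306) to (x -22, z 347): the label is there. Twin of the green one but for stones and label stripe; either may be on the left.
- paddle_pink (a point): Top centre of the yellow trip paddle (40 mm x, 64 mm y, 8 thick) in front of the pink hopper: 186 mm before its origin (own -x), 212 mm above the table, free from above. Pressed down it turns on a sprung pivot (along the hopper's y) 88 mm nearer the box and 22 mm lower. Not to be pressed
- floor_pink (a joint): Angle of the pink hopper's hinged floor in rad: 0 = shut. To stay shut.
- sample_rack: Wooden block 120 x 110 mm with four terrazzo tiles standing in it, 108 mm high, fixed. Origin under its centre. Stands on the side opposite the holster.
- cup: Brown clay cup, 76 mm across, 90 mm high, loose. Origin at the centre of its underside. Bystander.
- coasters: Stack of three round terrazzo coasters, 96 mm across, 30 mm high, one loose body. Origin at the centre of its underside. Bystander.
- arch_sample: Pink terrazzo arch standing upright, 36 mm (x) x 80 mm (y) x 120 mm high, loose. Origin at the centre of its underside. Bystander.
Mind the look-alikes: they are no part of the job. What is shaped like the green_stone2 but black or blue is not meant.

How it is judged:
By the outcome, as a careful person would: the job done as asked, in the order asked, and still so for the second after the job is handed in, with the robot touching nothing.
It also fails if it takes over 64 s, if anything falls off the work surface, if the arm or the gripper's body presses on something with over 40 N, if the wrist force passes 120 N, or if a joint passes its speed limit or range.

ROBOT

A 6-joint arm with a two-finger parallel gripper is mounted at the origin on the work surface. World frame = base frame: x ahead of the robot, y to its left, z up, the work surface at z = 0. Lengths are in m, angles in degrees, forces in N, time in s.
With the tool pointing down it reaches from about 0.4 to 0.825 m from the base axis. Payload 7 kg.
Tool frame: the origin (TCP) lies at the very end of the fingers, on their centre line; the grasp point (between the pads) lies 19 mm behind it (ctrl.grip_point_offset is the distance from the TCP to the grasp point, in m); x points along the fingers, z is the direction in which the jaws open and shut, and the axes are right-handed (so a half turn about x gives the same grasp; the last joint's range is limited). The gripper opens to 88 mm and grips with 3 to 60 N. Pads are 19 mm wide; open, the fingers measure 130 mm over their backs; the gripper's body (78 mm by 193 mm) begins 47 mm behind the grasp point.
Start: joints at [-59.009, 20.546, 0.682, 0, -70.136, -16.507], TCP at [0.169, -0.654, 0.227] pointing down, gripper open.
Joint ranges: [-176.03, 176.03], [-82.01, 121.73], [-58.28, 71.71], [-173.87, 95.51], [-174.79, -0.11], [-173.66, 173.66]. Speed limits (degrees/s): [136.94, 136.94, 172.46, 180, 180, 180].

INTERFACE

Orientations are given as [roll, pitch, yaw] about the fixed x, y, z axes, in that order (R = Rz(yaw) Ry(pitch) Rx(roll)).
In Python, from plant import get_obs, snapshot, calibration, close_job, ctrl gives the robot as it stands.
- The arm moves only by the tool move_arm, never from a script. Its argument "commands" is a list that holds one entry, the list of rows, each a list of 4 numbers: the shift along the tool's x, y, z in cm, then the turn about the tool's x in rad. In form: [[[dx, dy, dz, spin], ...]]. A call has 1 to 8 rows; each row shifts and turns the commanded pose from where the row before left it, along the tool's axes as they then stand; what a row does not reach is not made up. A row lasts 1/10 s, in which the tool goes at most 50 mm and 8.59 degrees, less where a joint would pass 70% of its speed; a pose out of reach is approached as far as the arm can. A call with a gripper value outside its range is refused whole. "jaw" is the finger opening in cm, from 0 to 8.76, set as the call begins (left out, the last holds). The fingers move at their own pace and stop on an object; the grip force is fixed at half the most. Time passes only in rows, so rows that do not move let the fingers close. It gives the time, the measured TCP pose, the force and the opening at its end, in the units of the state.
- get_obs(): the state, without advancing time (a new reading comes with each control period).
- snapshot(name): name is "scene" or "side" or "wrist"; returns (picture, depth): 480x640x3 uint8, red, green, blue; 480x640 float32, m along the optical axis (not along the pixel's ray), 0 where there is no reading.
- calibration(name): a dict with "mtx" (3x3 intrinsics, pixels), "T" (4x4, takes a point from camera to world coordinates); the wrist camera has in their place "tool_from_camera" (4x4, takes a point from camera to tool coordinates, whose origin is the TCP and whose axes are the tool frame's). Camera axes: x right, y up, looking along -z (the intrinsics and any distortion apply to the point x, -y, -z); pixel columns grow to the right and rows downward; lengths in m; the calibration is good to about 2 mm. A picture is of the moment at which its call begins: read the wrist's pose just before it. calibration takes no time and is no camera call.
- close_job(): hands the job in, once; it reports no verdict.
The state is a dict: "clock": time; "joint_pos": joint angles; "qvel": joint speeds; "tau": joint torques, N m; "tool_pos": TCP position; "orientation": TCP orientation; "force": force on the tool from outside, world axes, zero at the start; "moment": the same for the moment, N m; "opening": finger opening in m.
Only numpy, scipy, OpenCV 4.12 (cv2) and the standard library are available. Lean on these libraries where they do the work, as an engineer would, in place of code of your own. Each camera call takes 0.05 s, during which the arm holds its last target. There are 200 camera calls.

## Working session

There is one attempt and no reset: what is moved stays moved. The work goes in short steps, Python scripts to look and compute and a tool call to move; the robot and the scene stay as the last step left them, time stands still between calls to the robot, and variables do not carry over. Pictures are saved under pics/ and viewed, about 8 in all and at most 12, crops included, and the job is handed in when it is done.

Besides the shell and the picture viewer there is one more tool, called after "Emit:" by a JSON object that holds its "op" and its "data", one argument or row to a line. move_arm: Moves the arm, as the interface text tells. Its arguments: {"type":"object","properties":{"commands":{"type":"array"},"jaw":{"type":"number"}},"required":["commands"]}

```bash
ls; mkdir -p pics; python3 - <<'E'
from plant import *
import cv2,numpy as np
o=get_obs();print(o)
for n in("scene","side"):
    p,d=snapshot(n);np.savez("%s.npz"%n,p=p,d=d);cv2.imwrite("pics/%s.png"%n,p[:,:,::-1]);print(n,calibration(n))
print(calibration("wrist"))
E
```

```text
pics
{'clock': 0.0, 'joint_pos': array([-5.90103739e+01,  2.05902990e+01,  6.32577346e-01, -1.84997515e-02,
       -7.01347064e+01, -1.65064108e+01]), 'qvel': array([-0.0005614 ,  0.06404981, -0.06667736,  0.01596418,  0.0997175 ,
       -0.0397088 ]), 'tau': array([-4.18003274e-04, -5.82716525e+01,  2.93052506e+01,  6.99727044e+00,
        6.98545278e-03, -1.88494473e-04]), 'tool_pos': array([ 0.1686506 , -0.6530858 ,  0.22563151]), 'orientation': array([  5.85184445,  89.90594949, 110.32875928]), 'force': array([-0.1481328 ,  0.77821814,  0.01442571]), 'moment': array([-0.01948772,  0.04754128,  0.00095565]), 'opening': 0.08772250723537721}
scene {'mtx': array([[457.26679561,   0.        , 310.78498937],
       [  0.        , 457.26679561, 253.31020824],
       [  0.        ,   0.        ,   1.        ]]), 'T': array([[-0.61944973, -0.66706435,  0.41389272,  0.94690322],
       [ 0.78495844, -0.53373578,  0.31458919,  0.37112976],
       [ 0.01105812,  0.51976078,  0.85424028,  0.99827623],
       [ 0.        ,  0.        ,  0.        ,  1.        ]])}
side {'mtx': array([[617.0840
[... 214 characters left out ...]
0.50895507, -0.59867197,  0.61851161,  1.03709765],
       [ 0.01642388,  0.71165233,  0.70233981,  1.27162406],
       [ 0.        ,  0.        ,  0.        ,  1.        ]])}
{'mtx': array([[368.4611471 ,   0.        , 318.58997922],
       [  0.        , 368.4611471 , 248.48428378],
       [  0.        ,   0.        ,   1.        ]]), 'tool_from_camera': array([[-1.53122085e-03,  3.09580520e-01, -9.50871998e-01,
        -1.58929597e-01],
       [-7.26802944e-04,  9.50872517e-01,  3.09581860e-01,
         8.40807863e-02],
       [ 9.99998564e-01,  1.16513477e-03, -1.23099179e-03,
         8.19554632e-04],
       [ 0.00000000e+00,  0.00000000e+00,  0.00000000e+00,
         1.00000000e+00]])}
```

View pics/scene.png

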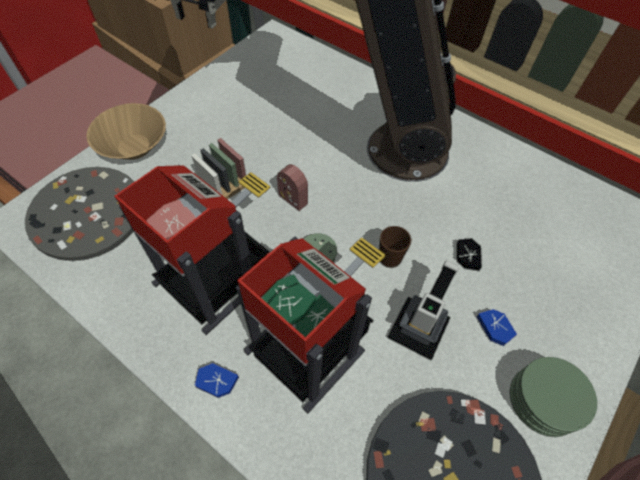

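View pics/side.png

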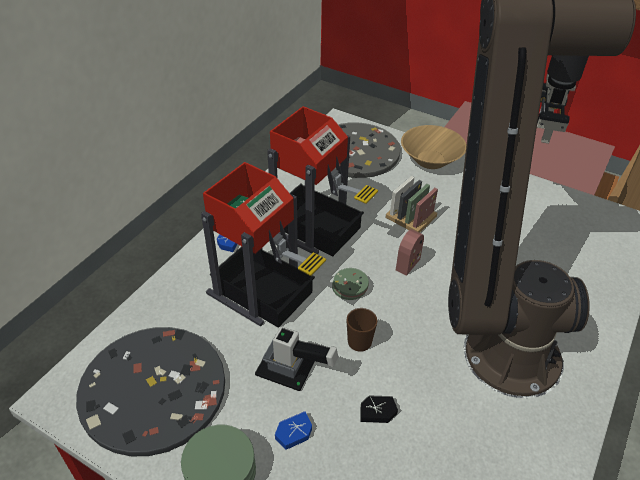

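The scene view shows the green hopper at (303,290), with its label at (325,265) and its paddle at (367,252). The pink hopper is at (180,215). The scanner stands in its holster at (430,310), with its handle pointing to (450,268). In the side view the scanner is at (287,345), the green label at (265,205) and the green paddle at (312,263).

Possible look-alikes (scene pixels):
- Black stone (468,253) and blue stones (497,325) and (215,380): not wanted.
- Pink hopper (180,215) with its label (200,185) and paddle (255,185): not wanted.
- Green hopper (303,290): this is the one.

Next I measure.

```bash
cat > h.py <<'E'
import numpy as np,cv2
from plant import *
def cloud(d,K,T):
    v,u=np.mgrid[0:480,0:640]
    P=np.stack([(u-K[0,2])/K[0,0]*d,-(v-K[1,2])/K[1,1]*d,-d],-1)
    return P@T[:3,:3].T+T[:3,3]
def load(n):
    z=np.load(n+".npz");c=calibration(n);return z['p'],cloud(z['d'],c['mtx'],c['T']),z['d']>0
E
python3 - <<'E'
from h import *
for n,rs,rp,rl in(("scene",(385,470,255,360),(345,390,232,272),(295,352,245,285)),("side",(250,345,320,390),(295,330,248,278),(240,292,180,225))):
    p,W,ok=load(n);hsv=cv2.cvtColor(p,cv2.COLOR_RGB2HSV).astype(int)
    def reg(r):
        m=np.zeros(ok.shape,bool);m[r[2]:r[3],r[0]:r[1]]=1;return m&ok
    y=reg(rp)&(hsv[...,0]>18)&(hsv[...,0]<35)&(hsv[...,1]>130)&(hsv[...,2]>90)
    def box(P,t):
        b=cv2.minAreaRect(P[:,:2].astype(np.float32)*1000);print(n,t,len(P),"med",np.median(P,0).round(4),"rect",np.round(b[0],1),np.round(b[1],1),round(b[2],1))
    box(W[y&(W[...,2]>.19)],"paddle")
    s=reg(rs)
    box(W[s&(W[...,2]>.118)&(W[...,2]<.135)&(hsv[...,1]<60)],"scantop")
    box(W[s&(W[...,2]>.06)&(W[...,2]<.15)],"scan all")
    box(W[s&(W[...,2]>.006)&(W[...,2]<.018)],"base")
    l=reg(rl)&(W[...,2]>.29)&(hsv[...,1]<110)
    P=W[l];box(P,"label");c=P.mean(0);nn=np.linalg.svd(P-c)[2][2];print("normal",nn*np.sign(nn[2]),"tilt",np.degrees(np.arccos(abs(nn[2]))))
    h=ok&(hsv[...,1]>150)&((hsv[...,0]<8)|(hsv[...,0]>172))&(W[...,2]>.335)&(W[...,2]<.36)&reg((230,370,225,360) if n=="scene" else (195,300,155,255))
    box(W[h],"rim")
    b=cv2.resize(p[rs[2]-5:rs[3]+5,rs[0]-5:rs[1]+5,::-1],None,fx=3,fy=3);cv2.imwrite("pics/c_%s.png"%n,b)
E
```

```text
scene paddle 420 med [0.4923 0.1688 0.2113] rect [491.7 167.8] [61.6 38.7] 86.5
scene scantop 568 med [0.457  0.3195 0.1234] rect [418.3 319.1] [144.7  45.6] 7.1
scene scan all 1517 med [0.4551 0.3202 0.1144] rect [417.8 296.5] [223.8 138. ] 43.1
scene base 1130 med [0.5009 0.3245 0.0114] rect [395.3 272.1] [301.9 189.9] 11.0
scene label 743 med [0.6263 0.156  0.3258] rect [629.1 154.1] [87.7 56.3] 84.1
normal [-0.61124596  0.04834363  0.78996283] tilt 37.81796204350937
scene rim 1318 med [0.7024 0.153  0.3444] rect [695.4 148.6] [151.7 113.2] 85.2
side paddle 257 med [0.4864 0.1671 0.2125] rect [488.8 164.9] [68.5 41.9] 84.7
side scantop 523 med [0.4496 0.3187 0.1241] rect [415.2 317. ] [147.8  49.2] 7.8
side scan all 1535 med [0.4374 0.326  0.1114] rect [422.6 326.3] [171.5  66.3] 8.3
side base 979 med [0.4454 0.3519 0.0118] rect [464.3 285.6] [241.8 206.2] 27.8
side label 575 med [0.6232 0.1541 0.3258] rect [625.8 127.8] [140.2  47.4] 84.3
normal [-0.61878682  0.0415221   0.78446083] tilt 38.329160994952915
side rim 847 med [0.6908 0.1523 0.3434] rect [691.9 148. ] [156.2 123.6] 85.5
```

```bash
cat >> h.py <<'E'
from scipy.spatial.transform import Rotation as Ro
def tool(o=None):
    o=o or get_obs();return Ro.from_euler('xyz',o['orientation'],degrees=True).as_matrix(),np.array(o['tool_pos'])
def plan(p,yaw=None):
    "shift in tool axes (cm) to p, spin (rad, after it) to bring tool z onto +-yaw"
    R,t=tool();s=R.T@(np.array(p)-t)*100
    z=np.degrees(np.arctan2(R[1,2],R[0,2]));out=["shift",s.round(2),"z yaw",z.round(2),"pos",t.round(4)]
    if yaw is not None:
        d=(yaw-z+90)%180-90;out+=["spin",np.radians(-d).round(3)]
    print(*out)
E
python3 - <<'E'
from h import *
R,t=tool();print(R.round(3))
th=np.radians(7.5);ex=np.array([np.cos(th),np.sin(th)]);ey=np.array([-ex[1],ex[0]])
for n in("scene","side"):
    p,W,ok=load(n);V=p.max(2)
    xy=W[...,:2]-np.array([.467,.3245]);a=xy@ex;b=xy@ey
    m=ok&(abs(a)<.05)&(abs(b)<.04)&(W[...,2]>.118)&(W[...,2]<.13)&(V>60)
    m=m&(a>-.03)
    P=W[m];r=cv2.minAreaRect(P[:,:2].astype(np.float32)*1000);print(n,"head",len(P),r, np.percentile(a[m],[1,99]),np.percentile(b[m],[1,99]))
    hm=ok&(abs(b)<.05)&(a<-.05)&(a>-.14)&(W[...,2]>.09)&(W[...,2]<.15);print("handle b",np.percentile(b[hm],[2,50,98]),"amin",a[hm].min())
    # objects near y .1-.45, x .1-.45 above table
    q=ok&(W[...,0]>.15)&(W[...,0]<.6)&(W[...,1]>.15)&(W[...,1]<.6)&(W[...,2]>.008)&(W[...,2]<.3)
    k,L,S,C=cv2.connectedComponentsWithStats(q.astype(np.uint8))
    for i in range(1,k):
        if S[i,4]>100:print(i,S[i],"min",W[L==i].min(0).round(3),"max",W[L==i].max(0).round(3))
a=cv2.imread("pics/scene.png");s=cv2.imread("pics/side.png")
f=lambda c:cv2.resize(c,(400,400),interpolation=3)
cv2.imwrite("pics/c1.png",np.hstack([f(a[230:360,375:505]),f(s[150:290,190:330])]))
E
```

```text
[[-0.    -0.968 -0.25 ]
 [ 0.001 -0.25   0.968]
 [-1.     0.     0.001]]
scene head 316 ((466.1373596191406, 325.23681640625), (48.406246185302734, 45.645652770996094), 7.7658371925354) [-0.02464192  0.02315459] [-0.02183921  0.02337814]
handle b [-0.01439139  0.00060897  0.01514672] amin -0.12138300981504126
1 [ 344  226   67   50 1335] min [0.31  0.15  0.008] max [0.552 0.204 0.215]
2 [457 238  25  32 650] min [0.176 0.279 0.008] max [0.26  0.364 0.027]
3 [ 388  260   71  100 3127] min [0.346 0.263 0.008] max [0.533 0.387 0.141]
4 [477 309  40  36 848] min [0.321 0.417 0.008] max [0.393 0.508 0.028]
6 [361 315  13  24 106] min [0.542 0.223 0.008] max [0.575 0.242 0.067]
11 [ 510  357   52   63 1812] min [0.373 0.548 0.008] max [0.513 0.6   0.073]
12 [ 422  391   95   63 2426] min [0.532 0.409 0.016] max [0.6   0.6   0.028]
side head 218 ((463.57623291015625, 324.0115661621094), (48.94274139404297, 49.46546936035156), 9.563654899597168) [-0.02723925  0.02030419] [-0.02397941  0.02289146]
handle b [-0.01436435  0.00732904  0.01613296] amin -0.12931129011257342
7 [269 232  53  44 688] min [0.469 0.15  0.179] max [0.6  0.2  0.27]
10 [261 291  39  35 582] min [0.533 0.15  0.008] max [0.6   0.242 0.072]
18 [346 310  31  41 604] min [0.309 0.15  0.008] max [0.385 0.204 0.095]
27 [ 255  326   83   65 2725] min [0.338 0.222 0.008] max [0.523 0.387 0.134]
44 [ 168  362   88  116 3169] min [0.369 0.406 0.008] max [0.6   0.6   0.077]
65 [361 395  37  27 806] min [0.177 0.276 0.008] max [0.257 0.362 0.029]
78 [275 411  37  38 881] min [0.319 0.415 0.008] max [0.391 0.508 0.028]
```

View pics/c1.png

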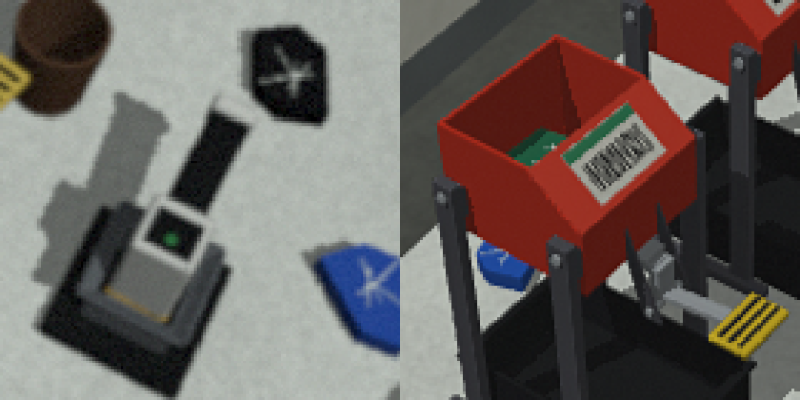

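The crop confirms the choice. The scanner stands in its holster with the handle towards the robot. The green hopper shows green stones and a green-striped label.

The moves allow no tilt, so I'll pivot the scanner in the jaws against the holster wall. First I move over to it.

Emit:
{"op": "move_arm", "data": {
  "commands": [
    [[0,0,0,0.113],[-1.28,-2.84,3.42,0],[-1.28,-2.84,3.42,0],[-1.28,-2.84,3.42,0],[-1.28,-2.84,3.42,0],[-1.28,-2.84,3.42,0],[-1.28,-2.84,3.42,0],[-1.28,-2.84,3.42,0]]
  ],
  "jaw": 8.76
}}

```text
clock: 0.9
tool_pos: [0.3327, -0.387, 0.3165]
orientation: [13.5, 90.0, 111.5]
force: [1.0, -0.6, 1.0]
opening: 0.0876
```

Emit:
{"op": "move_arm", "data": {
  "commands": [
    [[-1.28,-2.84,3.42,0],[-1.28,-2.84,3.42,0],[-1.28,-2.84,3.42,0],[-1.28,-2.84,3.42,0],[-1.28,-2.84,3.42,0],[0,-0.7,4.3,0],[0,-0.7,4.3,0],[0,-0.7,4.3,0]]
  ]
}}

```text
clock: 1.7
tool_pos: [0.4515, -0.0672, 0.3799]
orientation: [54.0, 90.0, 152.1]
force: [1.5, 0.5, 0.2]
opening: 0.0877
```

Emit:
{"op": "move_arm", "data": {
  "commands": [
    [[0,-0.7,4.3,0],[0,-0.7,4.3,0],[0,-0.7,4.3,0],[0,-0.7,4.3,0],[0,-0.7,4.3,0],[0,-0.7,4.3,0],[0,0,0,0],[0,0,0,0]]
  ]
}}

```text
clock: 2.5
tool_pos: [0.4572, 0.1932, 0.3794]
orientation: [123.2, 89.9, -138.7]
force: [-0.3, 0.6, -0.4]
opening: 0.0876
```

```bash
python3 - <<'E'
from h import *
plan([.465,.3245,.25],98)
E
```

```text
shift [12.93 -2.65 12.9 ] z yaw 98.13 pos [0.4572 0.1932 0.3794] spin 0.002
```

Emit:
{"op": "move_arm", "data": {
  "commands": [
    [[0,-0.66,3.2,0],[0,-0.66,3.2,0],[0,-0.66,3.2,0],[0,-0.66,3.2,0],[4.3,0,0,0],[4.3,0,0,0],[4.3,0,0,0],[0,0,0,0]]
  ]
}}

```text
clock: 3.3
tool_pos: [0.4635, 0.3193, 0.2456]
orientation: [125.5, 89.4, -136.6]
force: [0.1, -0.5, -0.2]
opening: 0.0876
```

```bash
python3 - <<'E'
from h import *
R,t=tool();p,d=snapshot("wrist");c=calibration("wrist");M=c["tool_from_camera"]
T=np.eye(4);T[:3,:3]=R@M[:3,:3];T[:3,3]=R@M[:3,3]+t
W=cloud(d,c["mtx"],T);z=W[...,2]
xy=W[...,:2]-np.array([.465,.3245]);th=np.radians(8);a=xy@[np.cos(th),np.sin(th)];b=xy@[-np.sin(th),np.cos(th)]
m=(d>0)&(z>.115)&(z<.13)&(abs(b)<.035)&(a>-.03)&(a<.04)&(p.max(2)>60)
print(m.sum(),np.median(z[m]),cv2.minAreaRect(W[m][:,:2].astype(np.float32)*1000))
hm=(d>0)&(z>.1)&(z<.15)&(a<-.05)&(abs(b)<.04)
print("handle b",np.percentile(b[hm],[2,50,98]),np.polyfit(a[hm],b[hm],1) if hm.sum()>50 else "")
plan([.465,.3245,.088],98)
cv2.imwrite("pics/w1.png",p[:,:,::-1])
E
```

```text
3235 0.12507846417233248 ((463.8666076660156, 323.3390197753906), (47.44422149658203, 46.04874801635742), 7.859131336212158)
handle b [-0.01517397 -0.00089902  0.01404547] [-0.00236503 -0.00084993]
shift [16.16 -0.08  0.44] z yaw 97.94 pos [0.4653 0.3207 0.2497] spin -0.001
```

View pics/w1.png

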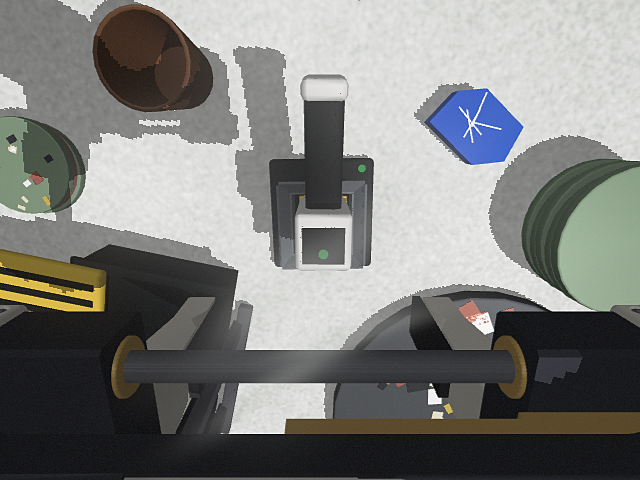

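The wrist view shows the scanner head at (325,240) with its handle pointing up the picture. The measured position agrees with the earlier one: (0.464, 0.3235), yaw 7.9. I descend and grip.

Emit:
{"op": "move_arm", "data": {
  "commands": [
    [[4,-0.05,0.3,0],[4,0,0,0],[3,0,0,0],[2.5,0,0,0],[1.5,0,0,0],[1.1,0,0,0],[0,0,0,0],[0,0,0,0]]
  ]
}}

```text
clock: 4.15
tool_pos: [0.467, 0.3266, 0.0919]
orientation: [-54.8, 89.9, 43.2]
force: [-0.4, -0.0, -0.2]
opening: 0.0875
```

Emit:
{"op": "move_arm", "data": {
  "commands": [
    [[0,0,0,0],[0,0,0,0],[0,0,0,0],[0,0,0,0],[0,0,0,0],[0,0,0,0],[0,0,0,0],[0,0,0,0]]
  ],
  "jaw": 3.5
}}

```text
clock: 4.95
tool_pos: [0.466, 0.3257, 0.0902]
orientation: [176.1, 90.0, -85.8]
force: [0.7, -0.2, 0.1]
opening: 0.046
```

Emit:
{"op": "move_arm", "data": {
  "commands": [
    [[-0.9,0,0,0],[-0.9,0,0,0],[-0.8,0,0,0],[0,0,0,0],[0,0.5,0,0],[0,0.5,0,0],[0.1,0.5,0,0],[0.1,0.5,0,0]]
  ]
}}

```text
clock: 5.75
tool_pos: [0.4474, 0.323, 0.1153]
orientation: [-94.8, 89.8, 3.3]
force: [6.1, -3.4, 4.0]
opening: 0.0459
```

Emit:
{"op": "move_arm", "data": {
  "commands": [
    [[0.1,0.5,0,0],[0.1,0.5,0,0],[0.1,0.5,0,0],[0.1,0.5,0,0],[0,0,0,0],[0,0,0,0]]
  ]
}}

```text
clock: 6.35
tool_pos: [0.4266, 0.3199, 0.1105]
orientation: [-128.8, 90.0, -30.8]
force: [4.0, -2.9, 2.0]
opening: 0.0458
```

```bash
cat >> h.py <<'E'
def look():
    "wrist+side picture; tilt of the scanner in the jaws from handle/head points in tool frame"
    R,t=tool();p,d=snapshot("wrist");c=calibration("wrist");M=c["tool_from_camera"]
    return p,cloud(d,c["mtx"],M),d,R,t
E
python3 - <<'E'
from h import *
print(get_obs()['force'])
p,C,d,R,t=look()
# handle: dark strip near tool z~0 in y 4..16cm
m=(d>0)&(abs(C[...,2])<.012)&(C[...,1]>.03)&(C[...,1]<.16)&(C[...,0]>-.06)&(C[...,0]<.06)
print(m.sum(),np.polyfit(C[m][:,1],C[m][:,0],1),np.percentile(C[m],[2,98],axis=0))
s,ds=snapshot("side")
cv2.imwrite("pics/p2.png",np.hstack([cv2.resize(p[:,:,::-1],(400,300)),cv2.resize(s[270:420,220:420,::-1],(400,300))]))
E
```

```text
[ 3.98061502 -2.93764912  2.02209852]
11212 [ 0.19148887 -0.00955427] [[-0.00436423  0.03175257 -0.01148584]
 [ 0.01140537  0.11227033  0.01148173]]
```

View pics/p2.png

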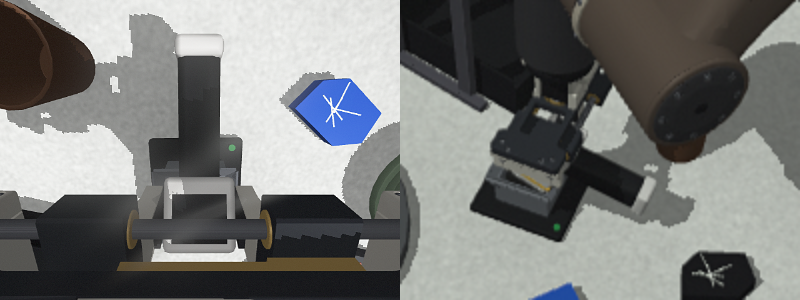

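The pivot works: the scanner is tilted about 24° in the jaws, with its nose still inside the holster mouth. I continue by about 13°.

Emit:
{"op": "move_arm", "data": {
  "commands": [
    [[0.2,0.45,0,0],[0.2,0.45,0,0],[0.2,0.45,0,0],[0.2,0.45,0,0],[0,0,0,0],[0,0,0,0]]
  ]
}}

```text
clock: 7.05
tool_pos: [0.4087, 0.3176, 0.1026]
orientation: [-128.7, 90.0, -30.6]
force: [2.8, -3.7, 6.7]
opening: 0.0458
```

```bash
cat >> h.py <<'E'
def tilt():
    p,C,d,R,t=look()
    m=(d>0)&(abs(C[...,2])<.012)&(C[...,1]>.03)&(C[...,1]<.16)&(C[...,0]>-.06)&(C[...,0]<.09)
    k=np.polyfit(C[m][:,1],C[m][:,0],1)
    print("handle slope deg",np.degrees(np.arctan(k[0])),"-> tilt",12.8+np.degrees(np.arctan(k[0])))
    f=(d>0)&(abs(C[...,2])<.02)&(C[...,1]>-.02)&(C[...,1]<.035)&(C[...,0]>-.065)&(C[...,0]<-.015)
    P=C[f]
    if len(P)>50:
        for _ in range(6):
            k=np.linalg.lstsq(np.c_[P[:,1:],np.ones(len(P))],P[:,0],rcond=None)[0]
            r=abs(P[:,0]-np.c_[P[:,1:],np.ones(len(P))]@k);P=P[r<max(.0015,np.percentile(r,85))]
        print("back face",len(P),np.percentile(P,[2,98],axis=0).round(4).tolist(),"k",k.round(4),"tilt",np.degrees(np.arctan(k[0])))
    return p,C,d,R,t
E
python3 - <<'E'
from h import *
p=tilt()[0];print(get_obs()['force'],get_obs()['tool_pos']);cv2.imwrite("pics/w3.png",p[:,:,::-1])
E
```

```text
handle slope deg 23.99848002404392 -> tilt 36.798480024043926
back face 6986 [[-0.0466, -0.0123, -0.019], [-0.0209, 0.0222, 0.0192]] k [ 0.7416 -0.0052 -0.0382] tilt 36.561811930613125
[ 3.16930749 -4.2628025   5.14525509] [0.40872441 0.31758007 0.10259343]
```

Tilt is about 36.6° by both estimates. I withdraw along the scanner's axis, then rise.

Emit:
{"op": "move_arm", "data": {
  "commands": [
    [[-0.8,0.6,0,0],[-1.2,0.9,0,0],[-1.2,0.9,0,0],[-1.2,0.6,0,0],[-2,0,0,0],[-3,0,0,0.07],[-3,0,0,0.08],[-3,0,0,0.07]]
  ]
}}

```text
clock: 7.9
tool_pos: [0.3778, 0.3134, 0.2576]
orientation: [80.1, 89.9, 165.3]
force: [0.6, 0.5, -2.1]
opening: 0.0459
```

Emit:
{"op": "move_arm", "data": {
  "commands": [
    [[-3,0,0,0],[-3,0,0,0],[-3,0,0,0],[-3,0,0,0],[-3,0,0,0],[-3,0,0,0],[-3,0,0,0],[-1.5,0,0,0]]
  ]
}}

```text
clock: 8.7
tool_pos: [0.3783, 0.3136, 0.4841]
orientation: [-18.3, 89.8, 67.2]
force: [0.7, 0.1, -2.9]
opening: 0.0458
```

```bash
python3 - <<'E'
from h import *
tilt();plan([.510,.165,.4655],85.4)
E
```

```text
handle slope deg 25.510805492647577 -> tilt 38.310805492647575
back face 6931 [[-0.0468, -0.0118, -0.019], [-0.0203, 0.022, 0.0192]] k [ 0.7867 -0.0122 -0.0382] tilt 38.191429315028614
shift [  1.98 -14.27 -13.79] z yaw 85.44 pos [0.3787 0.3137 0.4855] spin 0.001
```

Emit:
{"op": "move_arm", "data": {
  "commands": [
    [[0.2,-1.2,-1.2,0],[0.3,-2,-2,0],[0.4,-2.4,-2.4,0],[0.4,-2.4,-2.4,0],[0.4,-2.4,-2.3,0],[0.3,-2,-2,0],[0.3,-1.5,-1.4,0],[0,0,0,0]]
  ]
}}

```text
clock: 9.55
tool_pos: [0.5066, 0.1644, 0.4565]
orientation: [117.0, 89.8, -157.8]
force: [-0.8, -0.8, -2.8]
opening: 0.0462
```

Emit:
{"op": "move_arm", "data": {
  "commands": [
    [[0,0,0,0],[0,0,0,0],[0,0,0,0]]
  ]
}}

```text
clock: 9.85
tool_pos: [0.5058, 0.1665, 0.4583]
orientation: [-10.6, 90.0, 74.8]
force: [-0.8, 0.5, -2.7]
opening: 0.0457
```

```bash
python3 - <<'E'
from h import *
p,C,d,R,t=tilt();plan([.506,.1657,.462],85.4)
s,ds=snapshot("side");q,_=snapshot("scene")
cv2.imwrite("pics/p4.png",np.hstack([cv2.resize(p[:,:,::-1],(400,300)),cv2.resize(s[120:300,160:400,::-1],(400,300))]))
E
```

```text
handle slope deg 25.527385011426382 -> tilt 38.32738501142639
back face 6890 [[-0.0468, -0.012, -0.019], [-0.0202, 0.022, 0.0192]] k [ 0.7801 -0.0099 -0.0382] tilt 37.95750800280236
shift [-0.36 -0.02 -0.08] z yaw 85.47 pos [0.5059 0.1665 0.4584] spin 0.001
```

View pics/p4.png

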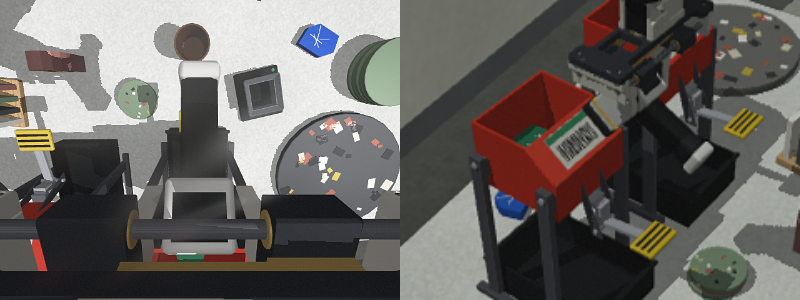

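The scanner is held over the green label with its nose facing it. I trim 4 mm up, hold, and check the stand-off from depth.

Emit:
{"op": "move_arm", "data": {
  "commands": [
    [[-0.4,0,0,0],[0,0,0,0],[0,0,0,0],[0,0,0,0],[0,0,0,0],[0,0,0,0],[0,0,0,0],[0,0,0,0]]
  ]
}}

```text
clock: 10.8
tool_pos: [0.5064, 0.1658, 0.4621]
orientation: [96.8, 90.0, -177.8]
force: [0.6, 0.2, -3.5]
opening: 0.0461
```

Emit:
{"op": "move_arm", "data": {
  "commands": [
    [[0,0,0,0],[0,0,0,0],[0,0,0,0],[0,0,0,0],[0,0,0,0],[0,0,0,0],[0,0,0,0],[0,0,0,0]]
  ]
}}

```text
clock: 11.6
tool_pos: [0.5064, 0.1659, 0.4622]
orientation: [-4.5, 90.0, 80.9]
force: [0.1, -1.0, -1.7]
opening: 0.0456
```

```bash
python3 - <<'E'
from h import *
R,t=tool();th=np.radians(38.1);b=np.array([-np.cos(th),np.sin(th),0]);g=np.array([-.019,0,0])
win=R@(g-.0966*b)+t;aim=R@(g-.1966*b)+t
L=np.array([.627,.156,.3265]);y=np.radians(-4.6);h=np.array([np.cos(y),np.sin(y)]);n=np.r_[-np.sin(np.radians(37.7))*h,np.cos(np.radians(37.7))]
print("tcp",t,"win",win,"aim",aim,"err mm",(aim-L)*1000,"ang",np.degrees(np.arccos(n@(R@b))))
p,d=snapshot("side");c=calibration("side");W=cloud(d,c["mtx"],c["T"])
r=Ro.from_matrix(R)
A=(W-L)@np.c_[np.cross([-n[2]*0-h[1],h[0],0],n)*1,[-h[1],h[0],0],n]
m=(d>0)&(abs(A[...,0])<.05)&(abs(A[...,1])<.05)&(A[...,2]>.03)&(A[...,2]<.25)
print(m.sum(),np.percentile(A[m],[.5,2,5,50],axis=0).round(4))
k=m&(A[...,2]<.13);print("nose part y range",np.percentile(A[k][:,1],[2,98]),"x",np.percentile(A[k][:,0],[2,98]))
E
```

```text
tcp [0.50635737 0.16586768 0.46216777] win [0.56577176 0.16109469 0.40514998] aim [0.62727742 0.15615427 0.32645662] err mm [ 0.2774247   0.15427166 -0.04338496] ang 0.4001559992802204
1169 [[-0.0495 -0.0397  0.1026]
 [-0.0474 -0.0353  0.106 ]
 [-0.0436 -0.0283  0.1108]
 [-0.0071  0.0202  0.1915]]
nose part y range [0.00670132 0.02845103] x [-0.02074341  0.03005141]
```

The check agrees: the window is 100 mm off and the aim error is under 1 mm (0.4°). I hold a little longer, then return.

Emit:
{"op": "move_arm", "data": {
  "commands": [
    [[0,0,0,0],[0,0,0,0],[0,0,0,0],[0,0,0,0],[0,0,0,0],[0,0,0,0],[-0.4,1.2,1.2,0],[-0.4,2,2,0]]
  ]
}}

```text
clock: 12.45
tool_pos: [0.4772, 0.2, 0.4699]
orientation: [152.8, 89.9, -121.9]
force: [-0.3, 0.2, -2.1]
opening: 0.0458
```

Emit:
{"op": "move_arm", "data": {
  "commands": [
    [[-0.4,2.4,2.4,0],[-0.4,2.4,2.4,0],[-0.4,2.4,2.3,0],[0,2,2,0],[0,1.5,1.5,0],[1.5,0,0,-0.07],[3,0,0,-0.08],[3,0,0,-0.07]]
  ]
}}

```text
clock: 13.25
tool_pos: [0.3787, 0.315, 0.4066]
orientation: [-35.8, 89.9, 62.4]
force: [-0.8, 0.9, -2.6]
opening: 0.0459
```

Emit:
{"op": "move_arm", "data": {
  "commands": [
    [[3,0,0,0],[3,0,0,0],[3,0,0,0],[3,0,0,0],[3,0,0,0],[3,0,0,0],[0,0,0,0],[0,0,0,0]]
  ]
}}

```text
clock: 14.05
tool_pos: [0.3792, 0.3147, 0.2279]
orientation: [-151.6, 90.0, -53.5]
force: [0.6, 0.4, -1.3]
opening: 0.0457
```

```bash
python3 - <<'E'
from h import *
tilt();plan([.3785,.3135,.156],98);plan([.4087,.3176,.1026],98)
E
```

```text
handle slope deg 25.520436779817285 -> tilt 38.320436779817285
back face 6851 [[-0.0469, -0.012, -0.019], [-0.0202, 0.0218, 0.0192]] k [ 0.7835 -0.0097 -0.0381] tilt 38.07822227601409
shift [ 7.28  0.15 -0.17] z yaw 98.03 pos [0.3796 0.3153 0.2288] spin 0.001
shift [12.63 -2.89 -0.19] z yaw 98.03 pos [0.3796 0.3153 0.2288] spin 0.001
```

Emit:
{"op": "move_arm", "data": {
  "commands": [
    [[2.5,0.1,-0.2,0],[2.5,0,0,0],[2.3,0,0,0],[1.2,-0.7,0,0],[1.2,-0.7,0,0],[1.2,-0.7,0,0],[0.9,-0.5,0,0],[0,0,0,0]]
  ]
}}

```text
clock: 14.9
tool_pos: [0.4044, 0.3158, 0.108]
orientation: [139.2, 89.9, -122.9]
force: [-0.1, -0.1, -3.1]
opening: 0.0459
```

```bash
python3 - <<'E'
from h import *
tilt();print(get_obs()['force']);plan([.4087,.3176,.1026],98)
E
```

```text
handle slope deg 26.599230048831892 -> tilt 39.399230048831896
back face 6886 [[-0.0468, -0.0119, -0.019], [-0.0203, 0.0218, 0.0191]] k [ 0.7833 -0.009  -0.0382] tilt 38.07066848259491
[ 0.02526689  0.60971058 -2.41144353]
shift [ 0.61 -0.46  0.11] z yaw 97.97 pos [0.4043 0.3158 0.1087] spin -0.001
```

Still clear of the holster. Next I go in a bit more and push towards +x to straighten the scanner.

Emit:
{"op": "move_arm", "data": {
  "commands": [
    [[0.6,-0.5,0.1,0],[0.5,-0.5,0.1,0],[0,-0.5,0,0],[0,-0.5,0,0],[0,-0.5,0,0],[0,-0.5,0,0],[0,0,0,0]]
  ]
}}

```text
clock: 15.65
tool_pos: [0.4292, 0.3202, 0.0986]
orientation: [109.7, 89.6, -152.3]
force: [-29.1, -5.8, 21.1]
opening: 0.0459
```

```bash
python3 - <<'E'
from h import *
tilt();print(get_obs()['force']);plan([.465,.3245,.1],98)
E
```

```text
handle slope deg 23.153819754161823 -> tilt 35.95381975416183
back face 7346 [[-0.0488, -0.0062, -0.0188], [-0.0237, 0.0287, 0.0192]] k [ 0.7154 -0.0114 -0.0451] tilt 35.579678823819535
[-28.13005347  -6.65993557  20.88063763]
shift [-0.17 -3.6  -0.07] z yaw 97.97 pos [0.4292 0.3202 0.0986] spin -0.0
```

That push ran through the grip point: 28 N, and the scanner slid about 6 mm instead of turning. Better to back out and push the nose corner against the outside of the cup wall, where the force is horizontal below the grip.

Emit:
{"op": "move_arm", "data": {
  "commands": [
    [[0,0.5,0,0],[-0.9,0.7,0,0],[-1.2,0.9,0,0],[-1.2,0.9,0,0],[-1.2,0.9,0,0],[-2,0.5,0,-0.05],[-2,0.5,0,-0.055],[0,0,0,0]]
  ]
}}

```text
clock: 16.5
tool_pos: [0.3856, 0.3173, 0.1869]
orientation: [-46.9, 89.6, 57.2]
force: [-0.1, 1.3, -2.3]
opening: 0.0455
```

```bash
python3 - <<'E'
from h import *
p,C,d,R,t=tilt();print(get_obs()['force']);plan([.339,.293,.14],104);plan([.339,.293,.097],104)
s,ds=snapshot("side")
cv2.imwrite("pics/p5.png",np.hstack([cv2.resize(p[:,:,::-1],(400,300)),cv2.resize(s[240:420,220:460,::-1],(400,300))]))
c=calibration("side");W=cloud(ds,c["mtx"],c["T"]);q=(W-t)@R
for lo,hi in((.09,.11),(.11,.13),(.13,.15)):
    m=(ds>0)&(abs(q[...,2])<.02)&(q[...,1]>lo)&(q[...,1]<hi)&(q[...,0]>-.03)&(q[...,0]<.08);print(lo,m.sum(),np.percentile(q[m][:,0],[2,98]).round(4) if m.sum()else 0)
m=(ds>0)&(abs(q[...,2])<.03)&(q[...,1]<.02)&(q[...,1]>-.12)&(q[...,0]>.01)&(q[...,0]<.09)
print("nose",m.sum(),np.percentile(q[m],[2,98],axis=0).round(4))
E
```

```text
handle slope deg 23.217215111252635 -> tilt 36.01721511125264
back face 7440 [[-0.0488, -0.0065, -0.019], [-0.0237, 0.0284, 0.0192]] k [ 0.7132 -0.0117 -0.0449] tilt 35.49706731385443
[-0.35085326  0.19069452 -2.35856193]
shift [ 4.49  5.07 -1.19] z yaw 104.04 pos [0.3852 0.3167 0.1851] spin 0.001
shift [ 8.79  5.08 -1.21] z yaw 104.04 pos [0.3852 0.3167 0.1851] spin 0.001
0.09 155 [0.0255 0.0567]
0.11 0 0
0.13 0 0
nose 205 [[ 0.0268 -0.0702  0.0143]
 [ 0.0619 -0.0134  0.0272]]
```

View pics/p5.png

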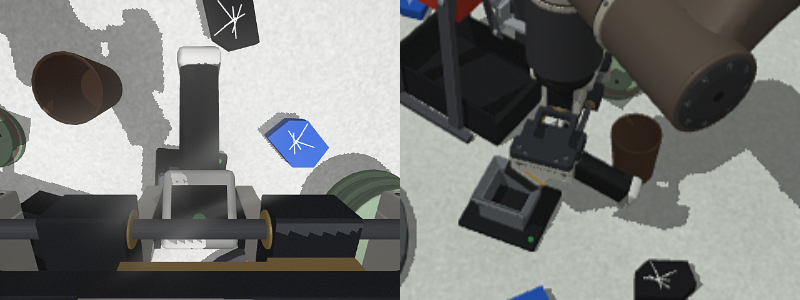

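The scanner is out of the holster and tilted about 35.5°. The cup mouth is empty, and the handle will pass 10 mm above the black stone. I go to the robot side of the cup, lower, and push towards the cup.

Emit:
{"op": "move_arm", "data": {
  "commands": [
    [[0.5,2.5,-0.6,0],[1.5,2.6,-0.6,0],[2.5,0,0,0],[2.5,0,0,0],[1.5,0,0,0],[0.7,0,0,0],[0,0,0,0]]
  ]
}}

```text
clock: 17.3
tool_pos: [0.338, 0.2905, 0.0899]
orientation: [138.7, 89.8, -117.3]
force: [-0.1, 0.1, -2.4]
opening: 0.0458
```

Emit:
{"op": "move_arm", "data": {
  "commands": [
    [[0,-0.6,0,0],[0,-0.6,0,0],[0,-0.6,0,0],[0,-0.6,0,0],[0,0,0,0]]
  ]
}}

```text
clock: 17.8
tool_pos: [0.3613, 0.2962, 0.0905]
orientation: [113.2, 89.9, -142.9]
force: [-1.8, -0.4, -7.1]
opening: 0.046
```

```bash
python3 - <<'E'
from h import *
tilt();print(get_obs()['force']);plan([.339,.293,.097],104)
E
```

```text
handle slope deg 36.579193136443386 -> tilt 49.37919313644339
back face 7619 [[-0.0484, -0.0068, -0.019], [-0.0245, 0.0291, 0.0192]] k [ 0.6609 -0.0062 -0.0446] tilt 33.461576291376396
[-2.24683502 -0.79897907 -6.28068123]
shift [-0.64  2.24  0.23] z yaw 103.94 pos [0.3612 0.2962 0.0906] spin -0.001
```

It is straightening under a light force. I continue.

Emit:
{"op": "move_arm", "data": {
  "commands": [
    [[0,-0.6,0,0],[0,-0.6,0,0],[0,-0.6,0,0],[0,-0.6,0,0],[0,0,0,0]]
  ]
}}

```text
clock: 18.35
tool_pos: [0.3845, 0.3023, 0.091]
orientation: [115.5, 89.9, -140.5]
force: [-5.1, 0.6, -4.3]
opening: 0.0458
```

```bash
python3 - <<'E'
from h import *
tilt();print(get_obs()['force'],tool()[1])
E
```

```text
handle slope deg 12.843292467956347 -> tilt 25.64329246795635
back face 8371 [[-0.0469, -0.008, -0.0189], [-0.0321, 0.0327, 0.0192]] k [ 0.3524 -0.0068 -0.0446] tilt 19.412025452759966
[-4.75901907 -0.7132878  -3.74499515] [0.38442816 0.3022472  0.09098098]
```

Emit:
{"op": "move_arm", "data": {
  "commands": [
    [[-0.1,-0.6,0,0],[-0.1,-0.6,0,0],[-0.1,-0.6,0,0],[0,-0.6,0,0],[0,0,0,0]]
  ]
}}

```text
clock: 18.9
tool_pos: [0.4072, 0.3075, 0.0937]
orientation: [116.7, 89.8, -139.3]
force: [-7.2, -0.6, -3.0]
opening: 0.046
```

```bash
python3 - <<'E'
from h import *
tilt();print(get_obs()['force'],tool()[1])
E
```

```text
handle slope deg -3.207006648511899 -> tilt 9.5929933514881
back face 7984 [[-0.0452, -0.0079, -0.0191], [-0.0409, 0.0342, 0.0191]] k [ 0.0871 -0.0085 -0.045 ] tilt 4.977677814787517
[-7.12827625 -1.81399941 -2.81995939] [0.4071713  0.30750917 0.09370903]
```

Emit:
{"op": "move_arm", "data": {
  "commands": [
    [[0,-0.5,0,0],[0,-0.45,0,0],[0,0,0,0],[0,0.6,0,0],[0,0.6,0,0],[-2,0.3,0,0],[-3,0,0,0.05],[-3.5,0,0,0.055]]
  ]
}}

```text
clock: 19.75
tool_pos: [0.4025, 0.307, 0.1799]
orientation: [-177.5, 90.0, -79.6]
force: [-0.2, 0.4, -3.0]
opening: 0.0457
```

Emit:
{"op": "move_arm", "data": {
  "commands": [
    [[0,0,0,0],[0,0,0,0]]
  ]
}}

```text
clock: 19.95
tool_pos: [0.403, 0.3079, 0.1802]
orientation: [-40.1, 89.8, 58.0]
force: [-0.1, -0.2, -3.1]
opening: 0.0458
```

```bash
python3 - <<'E'
from h import *
p,C,d,R,t=tilt();print(get_obs()['force'])
plan([.465,.3235,.18],98)
m=(d>0)&(abs(C[...,2])<.02)&(C[...,1]>-.02)&(C[...,1]<.06)&(C[...,0]>-.06)&(C[...,0]<-.035)&(p.max(2)>110)
print(np.percentile(C[m],[1,99],axis=0).round(4))
s,ds=snapshot("side")
cv2.imwrite("pics/p6.png",np.hstack([cv2.resize(p[:,:,::-1],(400,300)),cv2.resize(s[240:420,220:460,::-1],(400,300))]))
E
```

```text
handle slope deg -9.622429180172709 -> tilt 3.1775708198272916
back face 7788 [[-0.0472, -0.0087, -0.0191], [-0.0434, 0.0341, 0.0192]] k [-0.0445 -0.0069 -0.045 ] tilt -2.5494784109885305
[-0.0060678   0.17680881 -3.3491795 ]
shift [-0.1  -6.42  0.74] z yaw 98.05 pos [0.4025 0.3072 0.179 ] spin 0.001
[[-0.0472 -0.011  -0.0197]
 [-0.0355  0.0363  0.0197]]
```

View pics/p6.png

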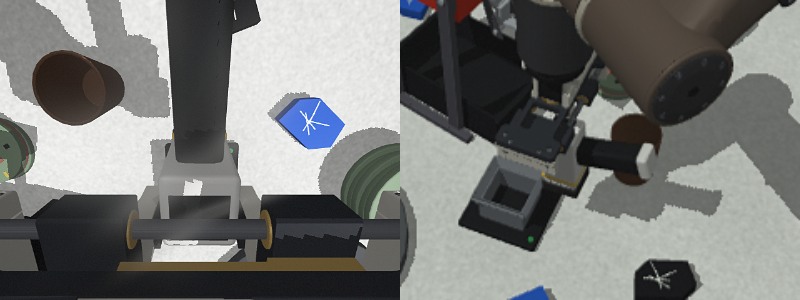

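```bash
python3 - <<'E'
from h import *
R,t=tool()
for n in("scene","side"):
    p,d=snapshot(n);c=calibration(n);W=cloud(d,c["mtx"],c["T"]);q=(W-t)@R
    m=(d>0)&(abs(q[...,2])<.03)&(abs(q[...,1])<.06)&(q[...,0]>.0)&(q[...,0]<.09)
    for lo in np.arange(0,.08,.01):
        k=m&(q[...,0]>lo)&(q[...,0]<lo+.01)
        if k.sum()>5:print(n,round(lo,3),k.sum(),"y",np.percentile(q[k][:,1],[3,97]).round(4),"z",np.percentile(q[k][:,2],[3,97]).round(4))
E
```

```text
scene 0.0 57 y [-0.0116 -0.0085] z [-0.0181  0.0248]
scene 0.01 54 y [-0.0111 -0.0071] z [-0.019   0.0237]
scene 0.02 50 y [-0.0106 -0.0068] z [-0.0186  0.0231]
scene 0.03 62 y [-0.0101 -0.006 ] z [-0.0193  0.0247]
scene 0.04 41 y [-0.0091 -0.0062] z [-0.0171  0.0239]
scene 0.05 84 y [-0.01    0.0152] z [-0.0212  0.0275]
scene 0.06 33 y [-0.01   -0.0067] z [-0.0193  0.026 ]
side 0.0 37 y [0.0165 0.0389] z [0.014 0.026]
side 0.01 40 y [0.0171 0.0402] z [0.0077 0.0258]
side 0.02 44 y [0.0081 0.0408] z [0.0035 0.0264]
side 0.03 71 y [-0.0055  0.0415] z [-0.0039  0.0257]
side 0.04 79 y [-0.0023  0.0435] z [-0.0167  0.0269]
side 0.05 101 y [-0.0044  0.0444] z [-0.0142  0.0277]
side 0.06 23 y [-0.0027  0.0443] z [-0.0148  0.0258]
```

The scanner is upright within about 3°, but it sits roughly 15 mm off-centre in the jaws towards the robot. I shift to centre the nose over the cup: TCP target (0.482, 0.3235).

```bash
python3 - <<'E'
from h import *
plan([.482,.3235,.15],98)
E
```

```text
shift [ 2.79 -8.12  0.56] z yaw 98.03 pos [0.4024 0.3067 0.178 ] spin 0.0
```

Emit:
{"op": "move_arm", "data": {
  "commands": [
    [[0,-2,0.15,0],[0,-2,0.15,0],[0,-2,0.15,0],[0,-2.1,0.1,0],[2,0,0,0],[0.8,0,0,0],[0,0,0,0],[0,0,0,0]]
  ]
}}

```text
clock: 20.95
tool_pos: [0.482, 0.3239, 0.1511]
orientation: [150.5, 89.9, -111.5]
force: [-0.4, -0.1, -2.3]
opening: 0.0457
```

```bash
python3 - <<'E'
from h import *
plan([.482,.3235,.082],98);R,t=tool()
th=np.radians(8);E=np.array([[np.cos(th),np.sin(th)],[-np.sin(th),np.cos(th)]])
for n in("scene","side"):
    p,d=snapshot(n);c=calibration(n);W=cloud(d,c["mtx"],c["T"]);q=(W[...,:2]-[.4645,.324])@E.T;z=W[...,2]
    for lo,hi in((.05,.063),(.088,.1),(.1,.115),(.075,.088)):
        k=(d>0)&(z>lo)&(z<hi)&(abs(q[...,0])<.05)&(abs(q[...,1])<.05)
        print(n,lo,k.sum(),np.percentile(q[k],[3,97],axis=0).round(4).tolist())
p1,_=snapshot("scene");cv2.imwrite("pics/p7.png",np.hstack([cv2.resize(p[260:410,240:440,::-1],(400,300)),cv2.resize(p1[240:390,350:550,::-1],(400,300))]))
E
```

```text
shift [ 6.91  0.   -0.03] z yaw 98.04 pos [0.482  0.3239 0.1511] spin 0.001
scene 0.05 412 [[-0.0207, -0.0403], [0.0454, 0.0418]]
scene 0.088 84 [[0.0106, -0.0245], [0.0273, 0.0238]]
scene 0.1 64 [[0.0215, -0.0226], [0.0268, 0.0231]]
scene 0.075 11 [[0.0244, -0.0136], [0.026, 0.0222]]
side 0.05 282 [[-0.0406, -0.0419], [0.0437, 0.0386]]
side 0.088 93 [[-0.0269, -0.0204], [0.0235, 0.0247]]
side 0.1 122 [[-0.0259, -0.0149], [0.0194, 0.0248]]
side 0.075 4 [[-0.0111, 0.0188], [0.0184, 0.022]]
```

View pics/p7.png

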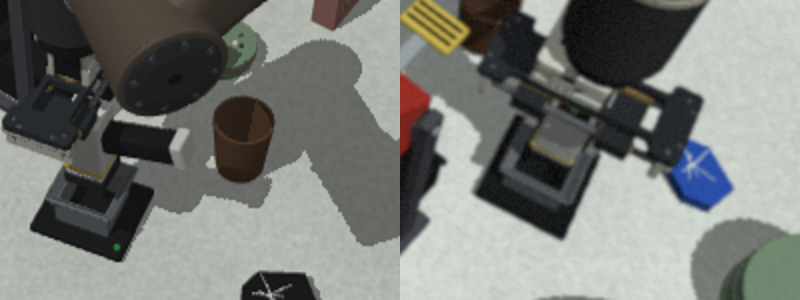

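The nose is centred over the cup mouth to about 1 mm, so I lower it.

Emit:
{"op": "move_arm", "data": {
  "commands": [
    [[1,-0.1,0,0],[0.8,0,0,0],[0.8,0,0,0],[0.8,0,0,0],[0.8,0,0,0],[0.5,0,0,0],[0,0,0,0]]
  ]
}}

```text
clock: 21.8
tool_pos: [0.4829, 0.3237, 0.1031]
orientation: [130.3, 89.9, -131.7]
force: [0.3, -0.7, -2.1]
opening: 0.046
```

```bash
python3 - <<'E'
from h import *
tilt();print(get_obs()['force']);plan([.482,.3235,.08],98)
E
```

```text
handle slope deg -9.607474933357624 -> tilt 3.192525066642377
back face 7775 [[-0.0471, -0.0086, -0.0191], [-0.0435, 0.0342, 0.0192]] k [-0.0424 -0.0074 -0.045 ] tilt -2.4298793506747423
[ 0.51509161  0.02296319 -2.35160566]
shift [ 2.37  0.12 -0.03] z yaw 98.01 pos [0.4832 0.324  0.1037] spin 0.0
```

No contact yet. I lower the rest in small steps.

Emit:
{"op": "move_arm", "data": {
  "commands": [
    [[0.6,0,0,0],[0.6,0,0,0],[0.4,0,0,0],[0.3,0,0,0],[0,0,0,0],[0,0,0,0]]
  ]
}}

```text
clock: 22.45
tool_pos: [0.4833, 0.3242, 0.0852]
orientation: [-152.1, 90.0, -54.0]
force: [-0.3, 0.1, -2.1]
opening: 0.0461
```

Emit:
{"op": "move_arm", "data": {
  "commands": [
    [[0.2,0,0,0],[0.1,0,0,0],[0,0,0,0]]
  ]
}}

```text
clock: 22.75
tool_pos: [0.4832, 0.3241, 0.082]
orientation: [119.2, 90.0, -142.8]
force: [0.9, 0.1, -2.6]
opening: 0.0458
```

```bash
python3 - <<'E'
from h import *
p,C,d,R,t=tilt();print(get_obs()['force'],t)
m=(d>0)&(abs(C[...,2])<.02)&(C[...,1]>-.01)&(C[...,1]<.03)&(C[...,0]>-.06)&(C[...,0]<-.035)
W=C@R.T+t;print("back face world z",np.percentile(W[m][:,2],[10,50,90]))
E
```

```text
handle slope deg -9.604916365137777 -> tilt 3.1950836348622236
back face 7756 [[-0.0472, -0.0088, -0.019], [-0.0434, 0.0341, 0.0192]] k [-0.046  -0.0065 -0.0449] tilt -2.631673938710188
[ 0.11899278 -0.86604286 -2.89914048] [0.48317494 0.3240558  0.08202739]
back face world z [0.12634529 0.12805112 0.12897275]
```

Emit:
{"op": "move_arm", "data": {
  "commands": [
    [[0.1,0,0,0],[0.1,0,0,0],[0.05,0,0,0],[0,0,0,0],[0,0,0,0]]
  ]
}}

```text
clock: 23.3
tool_pos: [0.4835, 0.3243, 0.0811]
orientation: [-72.5, 89.9, 25.6]
force: [-3.0, -1.6, 10.2]
opening: 0.0461
```

Emit:
{"op": "move_arm", "data": {
  "commands": [
    [[0,0,0,0],[0,0,0,0],[0,0,0,0],[0,0,0,0],[0,0,0,0],[0,0,0,0]]
  ],
  "jaw": 8.76
}}

```text
clock: 23.9
tool_pos: [0.4832, 0.3241, 0.0796]
orientation: [138.8, 90.0, -123.2]
force: [-0.2, 0.5, -0.4]
opening: 0.0855
```

Emit:
{"op": "move_arm", "data": {
  "commands": [
    [[-2,0,0,0],[-4,0,0,0],[-4,0,0,0],[-4,0,0,0],[-2.5,0,0,0],[0,0,0,0],[0,0,0,0]]
  ],
  "jaw": 8.76
}}

```text
clock: 24.6
tool_pos: [0.4831, 0.3242, 0.2449]
orientation: [-25.9, 89.9, 72.1]
force: [0.2, -0.5, -1.2]
opening: 0.0877
```

```bash
python3 - <<'E'
from h import *
p,C,d,R,t=look();W=C@R.T+t;z=W[...,2]
m=(d>0)&(z>.11)&(z<.14)&(abs(W[...,0]-.465)<.032)&(abs(W[...,1]-.3245)<.03)
P=W[m];print(len(P),np.median(P,0),cv2.minAreaRect(P[:,:2].astype(np.float32)*1000))
P=P[abs(P[:,2]-np.median(P[:,2]))<.003];k=np.linalg.lstsq(np.c_[P[:,:2],np.ones(len(P))],P[:,2],rcond=None)[0];print("slope deg",np.degrees(k[:2]))
plan([.491,.167,.30],85.4)
cv2.imwrite("pics/w8.png",cv2.resize(p[:,:,::-1],(480,360)))
E
```

```text
3581 [0.46267448 0.32311502 0.12507202] ((465.2506408691406, 323.40142822265625), (48.4139404296875, 46.067283630371094), 8.783177375793457)
slope deg [0.61843676 0.0625655 ]
shift [ -5.6    1.37 -15.65] z yaw 98.0 pos [0.4828 0.3239 0.2439] spin 0.22
```

View pics/w8.png

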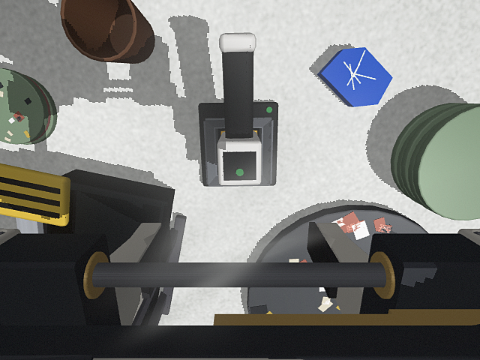

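The scanner is seated: back face at 0.125 m, level to 0.6°, centre (0.465, 0.3234). Next I close the fingers and go over the green paddle.

Emit:
{"op": "move_arm", "data": {
  "commands": [
    [[-3,0,0,0],[-2.6,0,0,0],[0,0.35,-3.9,0],[0,0.35,-3.9,0],[0,0.35,-3.9,0],[0,0.32,-3.9,0],[0,0,0,0.11],[0,0,0,0.11]]
  ],
  "jaw": 0
}}

```text
clock: 25.45
tool_pos: [0.491, 0.1662, 0.2994]
orientation: [127.3, 89.9, -147.6]
force: [0.3, 0.4, -0.4]
opening: 0.0292
```

```bash
python3 - <<'E'
from h import *
p,C,d,R,t=look();W=C@R.T+t
hsv=cv2.cvtColor(p,cv2.COLOR_RGB2HSV)
m=(d>0)&(hsv[...,0]>18)&(hsv[...,0]<35)&(hsv[...,1]>130)&(abs(W[...,0]-.49)<.06)&(abs(W[...,1]-.167)<.06)&(W[...,2]>.19)&(W[...,2]<.23)
if m.sum()>20:print(m.sum(),np.median(W[m],0),cv2.minAreaRect(W[m][:,:2].astype(np.float32)*1000))
print(get_obs()['opening']);plan([.489,.167,.225],85.4)
E
```

```text
1583 [0.49830614 0.16451685 0.21268687] ((490.3778076171875, 165.04177856445312), (64.29256439208984, 38.8323974609375), 83.34555053710938)
0.024915714152968654
shift [7.43 0.19 0.02] z yaw 84.7 pos [0.491  0.1667 0.2993] spin -0.012
```

Emit:
{"op": "move_arm", "data": {
  "commands": [
    [[2.5,0.1,0,0],[2.5,0,0,0],[2.5,0,0,0],[0,0,0,0],[1,0,0,0],[1,0,0,0],[1,0,0,0],[0.8,0,0,0]]
  ]
}}

```text
clock: 26.3
tool_pos: [0.4903, 0.1681, 0.1873]
orientation: [-5.9, 90.0, 79.5]
force: [-3.0, 2.4, 4.3]
opening: 0.0004
```

Emit:
{"op": "move_arm", "data": {
  "commands": [
    [[0.6,0,0,0],[0,0,0,0],[0,0,0,0],[0,0,0,0],[0,0,0,0],[0,0,0,0]]
  ]
}}

```text
clock: 26.9
tool_pos: [0.4906, 0.168, 0.182]
orientation: [-45.5, 90.0, 39.9]
force: [-2.3, 2.0, 4.5]
opening: 0.0003
```

```bash
python3 - <<'E'
from h import *
print(get_obs()['force'],tool()[1])
s,_=snapshot("side");p,_=snapshot("scene")
cv2.imwrite("pics/p9.png",np.hstack([cv2.resize(s[140:320,160:400,::-1],(400,300)),cv2.resize(p[200:410,190:470,::-1],(400,300))]))
E
```

```text
[-2.27095323  1.9656085   4.45527212] [0.49056463 0.16798734 0.18196777]
```

View pics/p9.png

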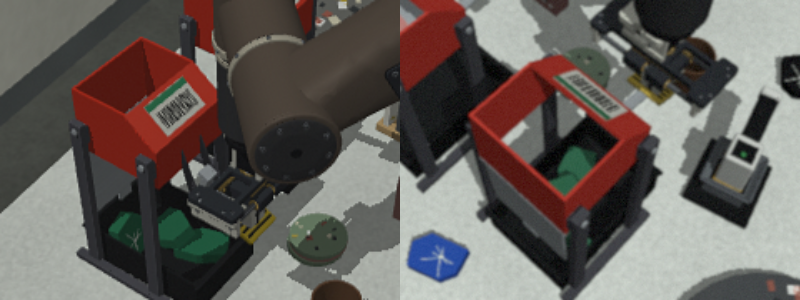

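The floor has dropped and three green pieces lie in the tub. I back off and make a final check.

Emit:
{"op": "move_arm", "data": {
  "commands": [
    [[-1,0,0,0],[-2,0,0,0],[-4,0,0,0],[-4.5,0,0,0],[-4.5,0,0,0],[0,2,0,0],[0,2,0,0],[0,0,0,0]]
  ]
}}

```text
clock: 27.8
tool_pos: [0.4491, 0.1705, 0.3428]
orientation: [-39.0, 89.9, 46.4]
force: [0.7, -0.1, 0.2]
opening: 0.0005
```

Emit:
{"op": "move_arm", "data": {
  "commands": [
    [[0,0,0,0],[0,0,0,0],[0,0,0,0],[0,0,0,0],[0,0,0,0],[0,0,0,0],[0,0,0,0]]
  ]
}}

```text
clock: 28.5
tool_pos: [0.4506, 0.171, 0.3416]
orientation: [148.3, 90.0, -126.3]
force: [-0.3, 0.4, -0.3]
opening: 0.0007
```

```bash
python3 - <<'E'
from h import *
print(get_obs()['force'],get_obs()['clock'])
s,ds=snapshot("side");p,dp=snapshot("scene")
cv2.imwrite("pics/p10.png",np.hstack([cv2.resize(s[:,:,::-1],(400,300)),cv2.resize(p[:,:,::-1],(400,300))]))
c=calibration("side");W=cloud(ds,c["mtx"],c["T"]);hsv=cv2.cvtColor(s,cv2.COLOR_RGB2HSV)
g=(ds>0)&(hsv[...,0]>60)&(hsv[...,0]<90)&(hsv[...,1]>110)&(abs(W[...,0]-.66)<.2)&(abs(W[...,1]-.15)<.12)&(W[...,2]<.2)
print("green below hopper",g.sum(),np.percentile(W[g],[1,99],axis=0).round(3).tolist())
E
```

```text
[-0.25195708  0.39337482 -0.34535513] 28.5
green below hopper 1141 [[0.572, 0.091, 0.005], [0.711, 0.218, 0.089]]
```

View pics/p10.png

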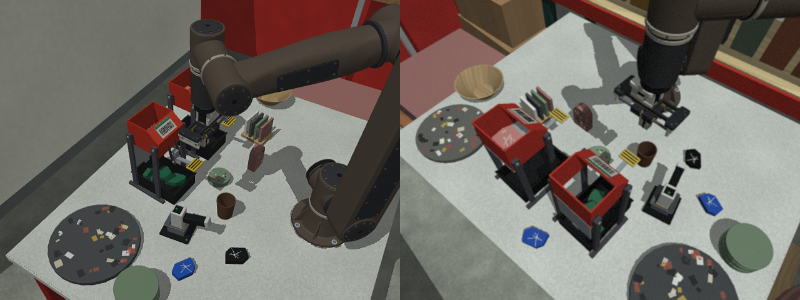

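The last view shows the scanner standing in its holster, the green stones in the tub, the pink stones still in their hopper and the other things standing as before. I hand the job in.

```bash
python3 -c "from plant import *;print(close_job())"
```

```text
the job is handed in; nothing more can be done
None
```

The job is done and handed in at 28.5 s of the 64 s allowed; it reports no verdict.

- **Scan:** The moves allow no tilt, so I turned the scanner about 38° in the jaws by pushing its nose against the holster wall. I held it over the green label for about 2 s. By my own pose estimate the aim was within about 1 mm of the label's middle and 0.4° off square. A separate depth view put the window about 100 mm from the label. Nothing in the interface confirms that the label was read.
- **Return to the holster:** The first try at straightening failed. It pushed with 28 N and slid the scanner in the jaws, up to about 15 mm off-centre by the later measurement. Pushing the nose against the outside of the cup worked, with about 7 N. The two tilt estimates then disagreed slightly, −2.5° from the back face and +3° from the handle. Once released, the scanner was seated with its back face at 125 mm against about 124 expected, level to 0.6°, at its original spot.
- **Drop:** I pressed the green paddle down about 30 mm with 4.5 N. The floor fell open and all three green pieces lie in the tub.
- **Last look:** The pink stones were still in their hopper, the other things looked unmoved, and the robot was touching nothing. I judged that by eye from the final pictures and did not measure it.

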